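# Turn the sample flags over

## Robot

A 7-joint arm with a two-finger parallel gripper is mounted at the origin on a cart in front of the work surface, level with it; the furniture and walls round the work are solid. World frame = base frame: x ahead of the robot, y to its left, z up, the work surface at z = 0. Lengths are in mm, angles in rad, forces in N, time in s.
With the tool pointing down it reaches from about 425 to 1025 mm from the base axis. Payload 9.4 kg.
Tool frame: the origin (TCP) lies midway between the tips of the shut fingers; the grasp point (between the pads) lies 19 mm behind it (ctrl.hold_point_z is the z of the grasp point in the tool frame, in mm); z points along the fingers, y is the line along which they close (so a half turn about z gives the same grasp; the last joint's range is limited). The gripper opens to 93 mm and grips with 3 to 60 N. Pads are 15 mm wide; open, the fingers measure 128 mm over their backs; the gripper's body (75 mm by 188 mm) begins 65 mm behind the grasp point.
Start: joints at [1.217, 0.599, -0.003, 1.599, 0.002, 0.943, -0.08], TCP at [198.117, -697.405, 218.618] pointing down, gripper open.
Joint ranges: [-2.57, 2.57], [-0.35, 1.97], [-1.29, 1.29], [0.11, 2.56], [-1.05, 4.19], [0.11, 1.86], [-2.63, 2.63]. Speed limits (rad/s): [2.22, 2.22, 3.01, 3.01, 3.14, 3.14, 3.14].

## Interface

Orientations are given as a unit quaternion [x, y, z, w].
In Python, from workcell import ctrl, vision, ticket, nets gives the robot as it stands. The module is installed in compiled form; this text tells all that it offers.
- The arm moves only by the tool servo_tool, never from a script. Its argument "increments" is one flat list of numbers, 7 for each row, row after row: the finger opening in mm, from 0 to 93, then the shift along the tool's x, y, z in mm, then the turn, a rotation vector about the tool's x, y, z in rad. In form: [hand, x, y, z, ax, ay, az, hand, x, y, z, ax, ay, az, ...]. A call has 1 to 8 rows; each row is the pose to reach, as a shift and turn from the pose commanded when the call began, along the tool's axes at that moment; what a row does not reach only later rows make up. A row lasts 1/8 s, in which the tool goes at most 62.5 mm and 10.7 degrees, less where a joint would pass 70% of its speed; a pose out of reach is approached as far as the arm can. A call with a gripper value outside its range is refused whole. The fingers move at their own pace and stop on an object; "newtons" is the grip in N (left out, the last holds). Time passes only in rows, so rows that repeat a pose let the fingers close. It gives the time, the measured TCP pose, the force, the opening and the grip force at its end, in the units of the state.
- ctrl.get_state(): the state, without advancing time (a new reading comes with each control period).
- vision.grab_frame(name): name is "scene" or "side" or "wrist"; returns the picture (420x560x3 uint8, red, green, blue); there is no depth.
- vision.get_calibration(name): a dict with "fovy" (degrees; the focal length in pixels is half the picture's height over the tangent of half this angle, whatever the lens; pixels are square), "cx", "cy" (the principal point, pixels), "T" (4x4, takes a point from camera to world coordinates); the wrist camera has in their place "mount" (4x4, takes a point from camera to tool coordinates, whose origin is the TCP and whose axes are the flange's). Camera axes: x right, y down, z forward; pixel columns grow to the right and rows downward; lengths in mm; the calibration is good to about 2 mm. The wrist camera is an equidistant fisheye: a pixel r from the principal point sees the ray r / f radians off the axis. A picture is of the moment at which its call begins: read the wrist's pose just before it. get_calibration takes no time and is no camera call.
- ticket.hand_in(): hands the job in; it is judged then, once.
Trained networks look in the newest picture that a camera, given by its name, has taken for a name from the list of things; names that differ only in an ending like _2 or _b are one class to them, and where a whole thing is asked for, a point or a joint stands for the part that bears it (a point fixed in the world has none). Each returns a list of dicts, best first, with "confidence" (0 to 1); they miss things now and then, are a little off and sometimes report something else, mostly with a low value. They report only what shows in the picture. A call takes as long as a camera call. They do not tell look-alikes from the thing itself.
- nets.outline_of(camera, label): "mask" (420x560 bool, what is visible of it).
- nets.landmark_of(camera, label): "point" ([x, y, z] in mm, in world coordinates, good to about 4 mm: a listed point, or the origin of a listed thing).
The state is a dict: "clock": time; "qpos": joint angles; "qd": joint speeds; "joint_efforts": joint torques, N m; "ee_pos": TCP position; "eef_rot": TCP orientation; "contact_force": force on the tool from outside, world axes, zero at the start; "wrist_torque": the same for the moment, N m; "width": finger opening in mm; "grip_force": force on a finger pad.
Only numpy, scipy, OpenCV 4.12 (cv2) and the standard library are available. Lean on these libraries where they do the work, as an engineer would, in place of code of your own. Each camera call takes 0.05 s, during which the arm holds its last target. There are 200 camera calls.

## Task

The blue-capped sample is finished and the white-capped one is next. First flip the flag beside the blue-capped vial over its hinge until it lies flat showing its red face, and only then flip the flag beside the white-capped vial over until it lies flat showing its green face. Do it all by pushing with the fingertips (pressing down a flag's short black tab raises its panel): do not take a flag between the fingers, and leave the vials and everything else standing where they are.

Things in the scene. Friction and masses are not known exactly. Their poses are not given: they have to be found in the camera images.
- stand_blue: Fixed grey stand of the blue-capped vial; the two stands are alike and either may be on the left. Base 124 x 118 x 8 mm (y -43 to 75). Origin on the bench under the middle of the hinge; x away from the robot (turned up to 17 degrees), y along the hinge, z up. Cheeks at y +-36 mm, 18 mm long in x, 57 mm high, carry the hinge. The vial's cup, 34 mm across, 14 mm high, is at y +56 mm.
- flag_blue_hinge (a point): Middle of the hinge axis of the flag beside the blue-capped vial, fixed to its stand 50 mm above the bench; axes as the stand's.
- flag_blue (a joint): Flag beside the blue-capped vial. 0: panel level on the stand's -x side (to the robot), red face up; 1.57: upright; 3.14: level on the +x side, green up. Stops at 0 and 3.14. Stiff hinge (0.03 N m friction): it stays where left and must be pushed right down. At the start it shows green (lies on the +x side). It may start 0.2 rad short of its stop.
- flag_blue_panel (a point): Middle of the panel of the blue-capped vial's flag, 32.5 mm from the hinge axis. Panel 56 mm wide (along the hinge), 5 mm thick, from 8 to 55 mm off the axis, white-edged, red one face, green the other. x from the free edge to the hinge, y along the hinge, z out of the red face.
- flag_blue_tab (a point): On the short black tab of the blue-capped vial's flag, opposite the panel and rigid with it, 20 mm from the hinge axis. Tab 28 mm wide, 5 mm thick, ends 30 mm from the axis. Pressed down (2 to 3 N; 39 mm free below it), it tilts the panel up on the other side. Axes as the panel's.
- stand_white: Fixed grey stand of the white-capped vial; the two stands are alike and either may be on the left. Base 124 x 118 x 8 mm (y -43 to 75). Origin on the bench under the middle of the hinge; x away from the robot (turned up to 17 degrees), y along the hinge, z up. Cheeks at y +-36 mm, 18 mm long in x, 57 mm high, carry the hinge. The vial's cup, 34 mm across, 14 mm high, is at y +56 mm.
- flag_white_hinge (a point): Middle of the hinge axis of the flag beside the white-capped vial, fixed to its stand 50 mm above the bench; axes as the stand's.
- flag_white (a joint): Flag beside the white-capped vial. 0: panel level on the stand's -x side (to the robot), red face up; 1.57: upright; 3.14: level on the +x side, green up. Stops at 0 and 3.14. Stiff hinge (0.03 N m friction): it stays where left and must be pushed right down. At the start it shows red (lies on the -x side). It may start 0.2 rad short of its stop.
- flag_white_panel (a point): Middle of the panel of the white-capped vial's flag, 32.5 mm from the hinge axis. Panel 56 mm wide (along the hinge), 5 mm thick, from 8 to 55 mm off the axis, white-edged, red one face, green the other. x from the free edge to the hinge, y along the hinge, z out of the red face.
- flag_white_tab (a point): On the short black tab of the white-capped vial's flag, opposite the panel and rigid with it, 20 mm from the hinge axis. Tab 28 mm wide, 5 mm thick, ends 30 mm from the axis. Pressed down (2 to 3 N; 39 mm free below it), it tilts the panel up on the other side. Axes as the panel's.
- vial_blue: Loose vial with a blue cap, 23 mm across, 52 mm tall, standing upright in the cup of its stand (its foot 8 mm above the bench). Origin: centre of its foot, z up.
- vial_white: Loose vial with a white cap, 23 mm across, 52 mm tall, standing upright in the cup of its stand (its foot 8 mm above the bench). Origin: centre of its foot, z up.
- tip_box: Blue pipette tip box with clear lid, 84 x 118 x 63 mm, behind the stands; bystander. Origin: centre of its underside, z up.
- beaker: Small empty glass beaker, 46 mm across, 56 mm tall, behind the stands; bystander. Origin: centre of its underside, z up.
- bench_timer: White bench timer, 60 x 66 x 21 mm, front right; bystander. Origin: centre of its underside, z up.
- forceps: Steel forceps lying front left, 133 mm long, 9 mm high; bystander. Origin: centre of its underside, z up.
- masking_tape: Roll of beige masking tape lying flat, 96 mm across, 25 mm high, back left; bystander. Origin: centre of its underside, z up.
Things that resemble listed ones, but are neither listed nor needed, are in the scene too. Leave any orange or pink look-alike of the vial_white alone.

How it is judged:
By the outcome, as a careful person would: the job done as asked, in the order asked, and still so for the second after the job is handed in, with the robot touching nothing.
It also fails if it takes over 54 s, if anything falls off the work surface, if the arm or the gripper's body presses on something with over 40 N, if the wrist force passes 120 N, or if a joint passes its speed limit or range.

## Working session

There is one attempt and no reset: what is moved stays moved. The work goes in short steps, Python scripts to look and compute and a tool call to move; the robot and the scene stay as the last step left them, time stands still between calls to the robot, and variables do not carry over. Pictures are saved under pics/ and viewed, at most 10 in all, crops included, and the job is handed in when it is done.

Besides the shell and the picture viewer there is one more tool, called after "Call:" as name(argument=value, ...), one argument or row to a line, values as JSON. servo_tool: Moves the arm, as the interface text tells. Its arguments: {"type":"object","properties":{"increments":{"type":"array","items":{"type":"number"}},"newtons":{"type":"number"}},"required":["increments"]}

```bash
mkdir -p pics
cat > h.py <<'E'
import numpy as np, cv2
from workcell import ctrl, vision, ticket, nets
def save(n,f):
    im=vision.grab_frame(n); cv2.imwrite('pics/'+f,im[:,:,::-1]); return im
def proj(n,p):
    c=vision.get_calibration(n); f=210/np.tan(np.radians(c['fovy'])/2)
    q=np.linalg.inv(np.array(c['T']))@np.append(p,1); return [round(c['cx']+f*q[0]/q[2]),round(c['cy']+f*q[1]/q[2])]
E
python3 - <<'E'
from h import *
a=save('scene','s0.png'); b=save('side','d0.png')
cv2.imwrite('pics/both.png',cv2.resize(np.hstack([a,b])[:,:,::-1],(800,300)))
for l in ['stand_blue','flag_blue_hinge','flag_blue_panel','flag_blue_tab','flag_white_hinge','flag_white_panel','flag_white_tab','vial_blue','vial_white']:
  for c in ['scene','side']:
    print(l,c,[(np.round(d['point']).tolist(),round(d['confidence'],2),proj(c,d['point'])) for d in nets.landmark_of(c,l)][:4])
s=ctrl.get_state();print(s['clock'],s['ee_pos'],s['eef_rot'],s['contact_force'])
E
```

```text
stand_blue scene [([581.0, -183.0, 0.0], 0.64, [319, 228])]
stand_blue side [([582.0, -188.0, -2.0], 0.58, [269, 274]), ([750.0, -103.0, 0.0], 0.31, [342, 271])]
flag_blue_hinge scene [([584.0, -183.0, 47.0], 0.59, [319, 209])]
flag_blue_hinge side [([582.0, -186.0, 47.0], 0.75, [268, 266])]
flag_blue_panel scene [([613.0, -180.0, 52.0], 0.89, [308, 205])]
flag_blue_panel side [([616.0, -179.0, 57.0], 0.95, [282, 268]), ([573.0, -133.0, 8.0], 0.46, [274, 253])]
flag_blue_tab scene [([418.0, -270.0, -3.0], 0.73, [401, 234]), ([562.0, -192.0, 48.0], 0.62, [329, 210])]
flag_blue_tab side [([560.0, -189.0, 48.0], 0.56, [260, 264]), ([583.0, -186.0, 46.0], 0.26, [269, 267])]
flag_white_hinge scene [([563.0, -2.0, 49.0], 0.59, [279, 240])]
flag_white_hinge side [([564.0, -1.0, 48.0], 0.9, [292, 204])]
flag_white_panel scene [([528.0, -1.0, 54.0], 0.97, [294, 243])]
flag_white_panel side [([530.0, 2.0, 52.0], 0.9, [281, 198]), ([581.0, -4.0, 49.0], 0.65, [297, 207]), ([572.0, -131.0, 9.0], 0.58, [274, 252])]
flag_white_tab scene [([578.0, -4.0, 47.0], 0.59, [274, 239])]
flag_white_tab side [([581.0, -2.0, 50.0], 0.83, [298, 206])]
vial_blue scene [([574.0, -129.0, 8.0], 0.54, [309, 234])]
vial_blue side []
vial_white scene [([505.0, 120.0, 2.0], 0.95, [265, 301]), ([568.0, 58.0, 7.0], 0.75, [259, 271]), ([564.0, -193.0, 48.0], 0.59, [329, 209]), ([582.0, -185.0, 5.0], 0.22, [320, 225])]
vial_white side [([679.0, 56.0, -0.0], 0.64, [339, 211]), ([506.0, 122.0, -1.0], 0.54, [290, 170]), ([567.0, 52.0, 9.0], 0.39, [300, 196])]
1.0 [ 198.11323858 -697.40521046  218.62958838] [ 9.90438996e-01  1.37951422e-01 -2.27259605e-05  8.80605247e-06] [0.17132546 0.03873645 0.65674005]
```

View pics/s0.png

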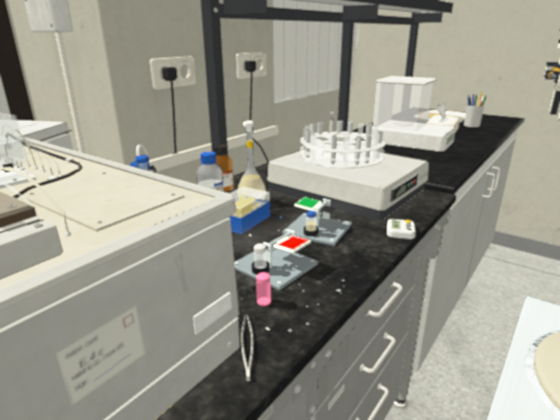

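The scene view shows the pink look-alike vial at (264,289), the white-capped vial at (260,257) beside the red-up flag at (293,243), and the blue-capped vial at (311,222) beside the green-up flag at (309,204). The 'vial_white' hit at (505,120) is the pink one. I'll choose the stands by the cap colours and check that in a crop.

```bash
cat >> h.py <<'E'
from scipy.spatial.transform import Rotation as R
# stand frames: hinge xy, yaw
ST={'b':((583,-184.5),np.radians(9.3)),'w':((563.5,-1.5),np.radians(-3.7))}
def inc(rows,s=None):
    "rows: (stand, x, y, z_world) -> tool increments from the present pose"
    s=s or ctrl.get_state(); R0=R.from_quat(s['eef_rot'])
    for k,x,y,z in rows:
        h,a=ST[k]; c,n=np.cos(a),np.sin(a)
        p=np.array([h[0]+c*x-n*y,h[1]+n*x+c*y,z])
        T=R.from_matrix(np.array([[c,n,0],[n,-c,0],[0,0,-1]]))
        print((k,x,y,z),np.round(R0.inv().apply(p-s['ee_pos']),1).tolist(),np.round((R0.inv()*T).as_rotvec(),3).tolist())
E
python3 - <<'E'
from h import *
a=cv2.imread('pics/s0.png')[170:310,220:370]; b=cv2.imread('pics/d0.png') if 0 else None
d=cv2.imread('pics/d0.png')[150:300,210:360]
cv2.imwrite('pics/crop.png',np.hstack([cv2.resize(a,(400,400),interpolation=2),cv2.resize(d,(400,400),interpolation=2)]))
inc([('b',-20,0,160)])
E
```

```text
('b', -20, 0, 160) [490.5, -390.5, 58.6] [0.0, 0.0, 0.114]
```

View pics/crop.png

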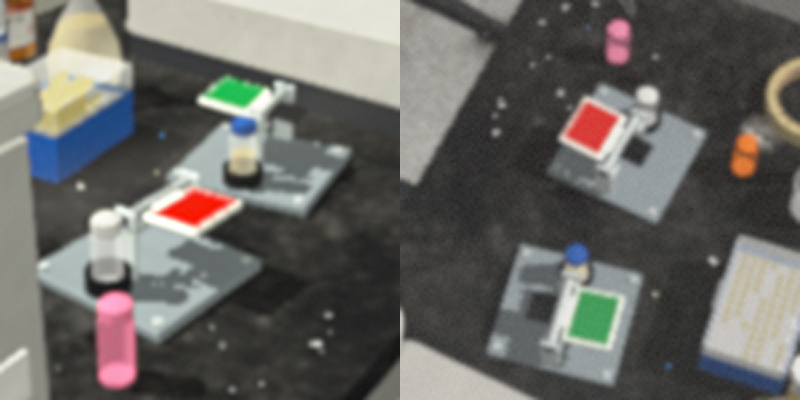

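The crop confirms it: the blue-capped vial sits beside the green-up panel (scene 309,204) and the white-capped vial beside the red-up panel (293,243). The pink and orange vials stand apart from both. I'll go above the blue flag's tab with the fingers shut.

Call:
servo_tool(
  increments=[0, 60, -48, 0, 0, 0, 0.03, 0, 120, -96, 0, 0, 0, 0.06, 0, 180, -144, 0, 0, 0, 0.114, 0, 240, -192, 0, 0, 0, 0.114, 0, 300, -240, 0, 0, 0, 0.114, 0, 360, -288, 0, 0, 0, 0.114, 0, 420, -336, 10, 0, 0, 0.114, 0, 490.5, -390.5, 40, 0, 0, 0.114],
  newtons=20,
)

```text
clock: 2.0
ee_pos: [489.5, -290.1, 203.7]
eef_rot: [0.997, 0.081, 0.001, 0.001]
contact_force: [0.0, 0.5, 0.3]
width: 17.5
grip_force: 0.0
```

Call:
servo_tool(
  increments=[0, 0, 0, 0, 0, 0, 0],
)

```text
clock: 2.12
ee_pos: [491.1, -286.2, 202.5]
eef_rot: [0.996, 0.086, 0.0, -0.001]
contact_force: [0.7, -0.9, 0.5]
width: 7.9
grip_force: 0.0
```

Run:
```python
from h import *
s=ctrl.get_state(); print(s['clock'],s['ee_pos'],s['width'],s['contact_force'])
w=save('wrist','w1.png')
C=vision.get_calibration('wrist');M=np.array(C['mount']);f=210/np.tan(np.radians(C['fovy'])/2)
def pw(p):
    t=R.from_quat(s['eef_rot']).inv().apply(np.array(p)-s['ee_pos']); q=np.linalg.inv(M)@np.append(t,1)
    r=np.hypot(q[0],q[1]); th=np.arctan2(r,q[2]); return (int(C['cx']+f*th*q[0]/r),int(C['cy']+f*th*q[1]/r))
im=w[:,:,::-1].copy()
h,a=ST['b'];c,n=np.cos(a),np.sin(a)
for x,y,z in [(0,0,50),(-30,0,50),(-20,14,52),(55,28,52),(55,-28,52),(0,56,60),(0,36,57),(0,-36,57)]:
    cv2.circle(im,pw([h[0]+c*x-n*y,h[1]+n*x+c*y,z]),3,(255,0,255),1)
cv2.imwrite('pics/w1m.png',cv2.resize(im,(800,600)))
for l in ['flag_blue_hinge','flag_blue_panel','flag_blue_tab','vial_blue']:
    print(l,[(np.round(d['point']).tolist(),round(d['confidence'],2)) for d in nets.landmark_of('wrist',l)][:3])
inc([('b',-20,0,75),('b',-20,0,56)])
```

```text
2.125 [ 491.11907637 -286.19160152  202.45840351] 7.853278055963095 [ 0.71004777 -0.85954051  0.50123156]
flag_blue_hinge [([583.0, -185.0, 51.0], 0.79)]
flag_blue_panel [([612.0, -181.0, 56.0], 0.77)]
flag_blue_tab [([562.0, -188.0, 43.0], 0.92)]
vial_blue [([571.0, -130.0, 8.0], 0.7)]
('b', -20, 0, 75) [92.0, -92.0, 128.2] [0.001, 0.0, -0.002]
('b', -20, 0, 56) [92.0, -92.0, 147.2] [0.001, 0.0, -0.002]
```

View pics/w1m.png

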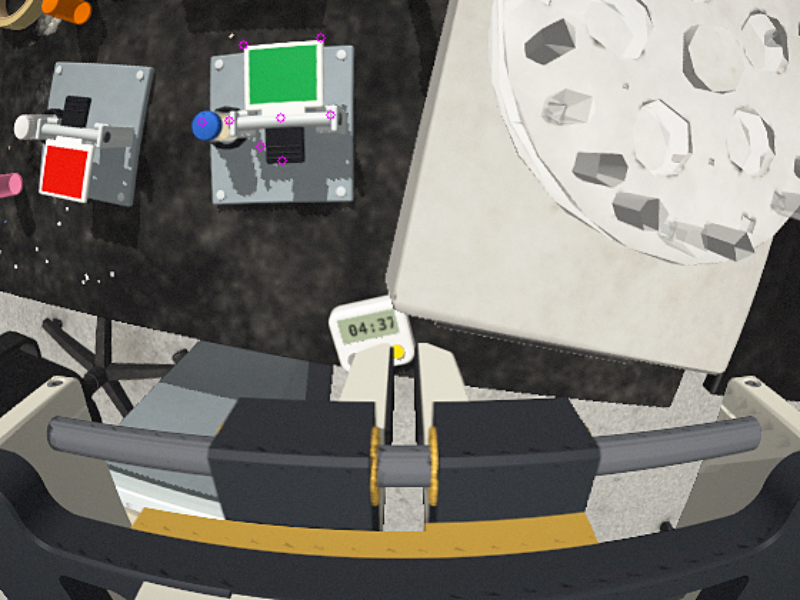

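Run:
```python
from h import *
s=ctrl.get_state();C=vision.get_calibration('wrist');M=np.array(C['mount']);f=210/np.tan(np.radians(C['fovy'])/2)
R0=R.from_quat(s['eef_rot'])
def ray(u,v):
    u,v=u*.7,v*.7;d=np.array([u-C['cx'],v-C['cy']]);r=np.hypot(*d);th=r/f
    q=np.array([*(np.sin(th)*d/r),np.cos(th)]); return R0.apply(M[:3,3])+s['ee_pos'],R0.apply(M[:3,:3]@q)
for u,v,n in [(400,300,'box corner'),(445,20,'box far left'),(490,40,'rotor left'),(545,200,'rotor front left'),(570,75,'tube')]:
    o,d=ray(u,v); print(n,[(z,np.round((o+d*(z-o[2])/d[2])[:2]).tolist(),proj('scene',o+d*(z-o[2])/d[2])) for z in (0,40,60,80,110)])
```

```text
box corner [(0, [447.0, -297.0], [393, 225]), (40, [460.0, -295.0], [390, 209]), (60, [466.0, -294.0], [388, 200]), (80, [473.0, -293.0], [386, 192]), (110, [483.0, -292.0], [383, 179])]
box far left [(0, [680.0, -295.0], [310, 204]), (40, [667.0, -293.0], [314, 191]), (60, [661.0, -293.0], [316, 184]), (80, [655.0, -292.0], [318, 177]), (110, [646.0, -291.0], [321, 167])]
rotor left [(0, [670.0, -333.0], [320, 200]), (40, [659.0, -327.0], [323, 188]), (60, [653.0, -324.0], [325, 181]), (80, [648.0, -321.0], [326, 175]), (110, [639.0, -317.0], [329, 164])]
rotor front left [(0, [550.0, -400.0], [372, 202]), (40, [552.0, -387.0], [370, 189]), (60, [553.0, -381.0], [369, 183]), (80, [554.0, -374.0], [368, 176]), (110, [555.0, -365.0], [367, 166])]
tube [(0, [657.0, -403.0], [337, 194]), (40, [648.0, -389.0], [338, 182]), (60, [643.0, -383.0], [339, 176]), (80, [638.0, -376.0], [340, 170]), (110, [631.0, -366.0], [341, 161])]
```

The wrist view shows the black tab at (285,145), with my marks within about 3 mm of it, and the centrifuge box edge at y ≈ -293, clear of the gripper. I'll go over the tab and press it.

Call:
servo_tool(
  increments=[0, 45, -45, 40, 0, 0, 0, 0, 92, -91, 70, 0, 0, 0, 0, 92, -91, 125, 0, 0, 0, 0, 92, -91, 125, 0, 0, 0],
)

```text
clock: 2.88
ee_pos: [562.1, -186.2, 75.0]
eef_rot: [0.997, 0.082, -0.003, -0.001]
contact_force: [-0.7, 0.5, 0.2]
width: 0.4
grip_force: 0.0
```

```bash
sed -i 's/-184.5/-186/' h.py
python3 - <<'E'
from h import *
s=ctrl.get_state(); print(s['clock'],s['ee_pos'],s['width'],s['contact_force'])
inc([('b',-20,0,55),('b',-20,0,45),('b',-20,0,33)])
E
```

```text
2.875 [ 562.08194423 -186.15656096   74.97586626] 0.4486297549780205 [-0.72601785  0.46886556  0.16623173]
('b', -20, 0, 55) [0.8, 3.3, 20.0] [-0.003, 0.006, 0.001]
('b', -20, 0, 45) [0.8, 3.3, 30.0] [-0.003, 0.006, 0.001]
('b', -20, 0, 33) [0.9, 3.3, 42.0] [-0.003, 0.006, 0.001]
```

Call:
servo_tool(
  increments=[0, 1, 3, 16, 0, 0, 0, 0, 1, 3, 24, 0, 0, 0, 0, 1, 3, 30, 0, 0, 0, 0, 1, 3, 36, 0, 0, 0, 0, 1, 3, 42, 0, 0, 0, 0, 1, 3, 44, 0, 0, 0, 0, 1, 3, 44, 0, 0, 0],
)

```text
clock: 3.75
ee_pos: [565.2, -189.7, 34.0]
eef_rot: [0.997, 0.081, -0.0, -0.0]
contact_force: [-1.4, -1.1, -0.0]
width: 0.4
grip_force: 0.8
```

Run:
```python
from h import *
s=ctrl.get_state(); print(s['clock'],s['ee_pos'],s['contact_force'])
a=save('scene','s1.png')[150:300,220:420]; d=save('side','d1.png')[180:330,200:350]
print([(l,c,np.round(x['point']).tolist(),round(x['confidence'],2)) for l in ['flag_blue_panel','flag_blue_tab'] for c in ['scene','side'] for x in nets.landmark_of(c,l)[:2]])
cv2.imwrite('pics/c1.png',np.hstack([cv2.resize(a,(450,400)),cv2.resize(d,(350,400))])[:,:,::-1])
inc([('b',-20,0,125),('b',55,0,125),('b',55,0,80),('b',0,0,80)])
```

```text
3.75 [ 565.21059053 -189.73107011   33.99281327] [-1.44737653e+00 -1.13881641e+00 -1.05442613e-03]
[('flag_blue_panel', 'scene', [592.0, -183.0, 76.0], 0.67), ('flag_blue_panel', 'side', [596.0, -179.0, 85.0], 0.48), ('flag_blue_tab', 'scene', [579.0, -190.0, 32.0], 0.74), ('flag_blue_tab', 'scene', [749.0, -106.0, -2.0], 0.32), ('flag_blue_tab', 'side', [586.0, -188.0, 49.0], 0.54), ('flag_blue_tab', 'side', [578.0, -186.0, 35.0], 0.44)]
('b', -20, 0, 125) [-1.9, -0.8, -91.0] [0.0, 0.0, 0.0]
('b', 55, 0, 125) [73.1, -0.8, -91.0] [0.0, 0.0, 0.0]
('b', 55, 0, 80) [73.1, -0.8, -46.0] [0.0, 0.0, 0.0]
('b', 0, 0, 80) [18.1, -0.8, -46.0] [0.0, 0.0, 0.0]
```

View pics/c1.png

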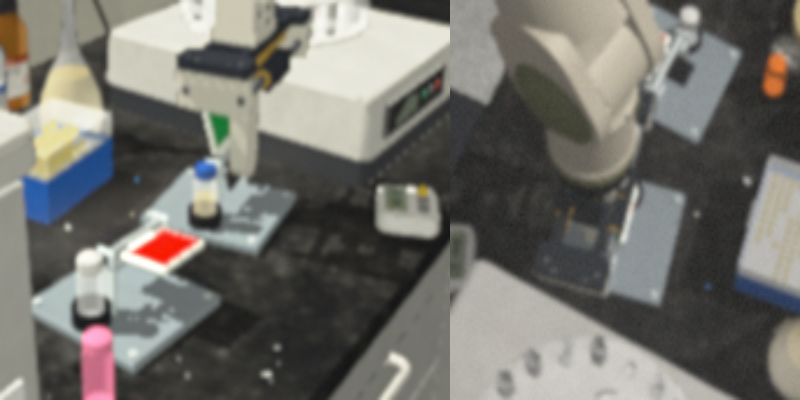

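The panel is raised to about 65° (green at (218,128) in the left half). Next I'll hop over it and sweep it toward the robot.

Call:
servo_tool(
  increments=[0, -2, -1, -50, 0, 0, 0, 0, -2, -1, -91, 0, 0, 0, 0, 36, -1, -91, 0, 0, 0, 0, 73, -1, -91, 0, 0, 0, 0, 73, -1, -70, 0, 0, 0, 0, 73, -1, -46, 0, 0, 0, 0, 55, -1, -46, 0, 0, 0],
)

```text
clock: 4.92
ee_pos: [620.0, -178.4, 78.2]
eef_rot: [0.997, 0.082, -0.0, -0.001]
contact_force: [-0.6, -0.5, 0.2]
width: 0.5
grip_force: 0.0
```

Run:
```python
from h import *
s=ctrl.get_state(); print(s['clock'],s['ee_pos'],s['contact_force'])
inc([('b',20,0,80),('b',0,0,80),('b',-25,0,80),('b',-38,0,68),('b',-38,0,51)])
```

```text
4.925 [ 620.01897164 -178.37036754   78.17390942] [-0.63483994 -0.4838904   0.23257727]
('b', 20, 0, 80) [-17.8, 1.5, -1.8] [-0.001, 0.001, 0.002]
('b', 0, 0, 80) [-37.8, 1.5, -1.8] [-0.001, 0.001, 0.002]
('b', -25, 0, 80) [-62.8, 1.4, -1.8] [-0.001, 0.001, 0.002]
('b', -38, 0, 68) [-75.8, 1.4, 10.2] [-0.001, 0.001, 0.002]
('b', -38, 0, 51) [-75.7, 1.4, 27.2] [-0.001, 0.001, 0.002]
```

Call:
servo_tool(
  increments=[0, -18, 1, -2, 0, 0, 0, 0, -30, 1, -2, 0, 0, 0, 0, -42, 1, -2, 0, 0, 0, 0, -54, 1, -2, 0, 0, 0, 0, -66, 1, 0, 0, 0, 0, 0, -76, 1, 10, 0, 0, 0, 0, -76, 1, 18, 0, 0, 0, 0, -76, 1, 23, 0, 0, 0],
)

```text
clock: 5.92
ee_pos: [544.6, -192.9, 56.1]
eef_rot: [0.997, 0.081, -0.0, -0.0]
contact_force: [0.3, 0.6, 0.8]
width: 0.6
grip_force: 0.3
```

Run:
```python
from h import *
s=ctrl.get_state(); print(s['clock'],s['ee_pos'],s['contact_force'])
inc([('b',-38,0,53),('b',-38,0,50),('b',-38,0,140)])
```

```text
5.925 [ 544.59614823 -192.8861689    56.10922054] [0.28169876 0.55266396 0.76837897]
('b', -38, 0, 53) [1.0, -0.6, 3.1] [-0.0, 0.001, 0.001]
('b', -38, 0, 50) [1.0, -0.6, 6.1] [-0.0, 0.001, 0.001]
('b', -38, 0, 140) [0.9, -0.6, -83.9] [-0.0, 0.001, 0.001]
```

Call:
servo_tool(
  increments=[0, 1, 0, 3, 0, 0, 0, 0, 1, 0, 5, 0, 0, 0, 0, 1, 0, 6, 0, 0, 0, 0, 1, 0, 6, 0, 0, 0],
)

```text
clock: 6.42
ee_pos: [546.1, -192.7, 52.4]
eef_rot: [0.997, 0.081, 0.0, 0.0]
contact_force: [-4.7, 1.6, 17.3]
width: 0.2
grip_force: 8.8
```

The panel is against its stop: 17 N at z = 52.4, the expected panel top. I'll lift and travel to above the white flag's tab.

Call:
servo_tool(
  increments=[0, 0, 0, -50, 0, 0, 0, 0, 0, 0, -100, 0, 0, 0],
)

```text
clock: 6.68
ee_pos: [545.8, -192.6, 151.9]
eef_rot: [0.997, 0.081, -0.0, -0.0]
contact_force: [0.6, 0.3, -0.0]
width: 0.3
grip_force: 0.0
```

Run:
```python
from h import *
s=ctrl.get_state(); print(s['clock'],s['ee_pos'],s['contact_force'])
inc([('w',20,0,150)])
```

```text
6.675 [ 545.80432193 -192.61087373  151.93674361] [ 0.61894038  0.28340694 -0.00204675]
('w', 20, 0, 150) [68.0, -181.2, 2.0] [-0.0, 0.001, 0.228]
```

Call:
servo_tool(
  increments=[0, 23, -60, 0, 0, 0, 0.11, 0, 46, -120, 0, 0, 0, 0.228, 0, 68, -181, 0, 0, 0, 0.228, 0, 68, -181, 0, 0, 0, 0.228, 0, 68, -181, 0, 0, 0, 0.228],
)

```text
clock: 7.3
ee_pos: [583.6, -2.9, 151.0]
eef_rot: [0.999, -0.032, -0.0, 0.0]
contact_force: [0.1, -0.1, -0.5]
width: 0.2
grip_force: 0.0
```

Run:
```python
from h import *
s=ctrl.get_state(); print(s['clock'],s['ee_pos'],s['eef_rot'],s['contact_force'])
w=save('wrist','w2.png')
C=vision.get_calibration('wrist');M=np.array(C['mount']);f=210/np.tan(np.radians(C['fovy'])/2)
def pw(p):
    t=R.from_quat(s['eef_rot']).inv().apply(np.array(p)-s['ee_pos']); q=np.linalg.inv(M)@np.append(t,1)
    r=np.hypot(q[0],q[1]); th=np.arctan2(r,q[2]); return (int(C['cx']+f*th*q[0]/r),int(C['cy']+f*th*q[1]/r))
im=w[:,:,::-1].copy()
h,a=ST['w'];c,n=np.cos(a),np.sin(a)
for x,y,z in [(0,0,50),(30,0,50),(30,14,50),(30,-14,50),(0,56,60),(0,36,57),(0,-36,57)]:
    cv2.circle(im,pw([h[0]+c*x-n*y,h[1]+n*x+c*y,z]),3,(255,0,255),1)
sd=save('side','d2.png')[180:330,200:350,::-1]
cv2.imwrite('pics/w2m.png',np.hstack([im,cv2.resize(sd,(240,420))]))
for l in ['flag_white_hinge','flag_white_panel','flag_white_tab','vial_white','flag_blue_panel']:
    print(l,[(np.round(d['point']).tolist(),round(d['confidence'],2)) for d in nets.landmark_of('wrist',l)][:3])
inc([('w',20,0,75),('w',20,0,56)])
```

```text
7.3 [583.58709779  -2.86535705 150.97389543] [ 9.99494581e-01 -3.17891921e-02 -4.30236776e-05  1.70009516e-04] [ 0.1002134  -0.13112064 -0.49952267]
flag_white_hinge [([560.0, 1.0, 50.0], 0.81)]
flag_white_panel [([563.0, 1.0, 48.0], 0.53)]
flag_white_tab [([583.0, -1.0, 54.0], 0.57)]
vial_white [([507.0, 122.0, -6.0], 0.89), ([564.0, 60.0, 7.0], 0.87), ([676.0, 45.0, -2.0], 0.73)]
flag_blue_panel [([549.0, -189.0, 51.0], 0.8)]
('w', 20, 0, 75) [-0.1, -1.7, 76.1] [0.0, -0.0, -0.003]
('w', 20, 0, 56) [-0.1, -1.7, 95.1] [0.0, -0.0, -0.003]
```

View pics/w2m.png

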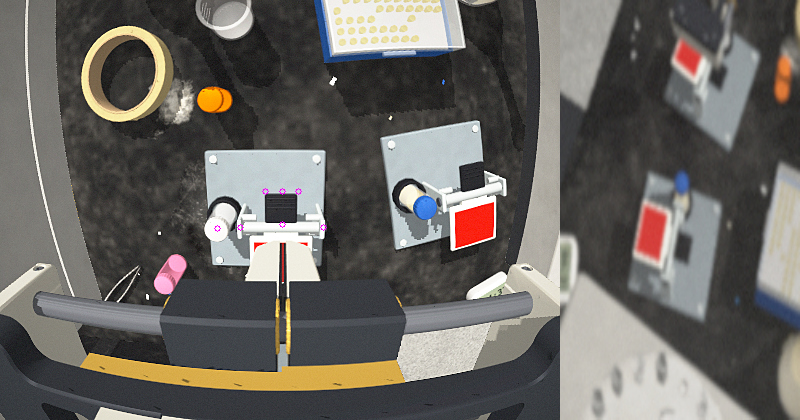

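The wrist view shows the blue stand's flag flat with red up (473,225). The white flag's tab (281,208) is where I marked it. I'll press it now.

Call:
servo_tool(
  increments=[0, 0, -1, 50, 0, 0, 0, 0, 0, -1, 85, 0, 0, 0, 0, 0, -1, 95, 0, 0, 0, 0, 0, -1, 102, 0, 0, 0, 0, 0, -1, 108, 0, 0, 0, 0, 0, -1, 114, 0, 0, 0, 0, 0, -1, 118, 0, 0, 0, 0, 0, -1, 118, 0, 0, 0],
)

```text
clock: 8.65
ee_pos: [583.9, -2.2, 33.0]
eef_rot: [0.999, -0.033, 0.0, -0.0]
contact_force: [0.7, 1.0, -0.5]
width: 0.7
grip_force: 0.5
```

Run:
```python
from h import *
s=ctrl.get_state(); print(s['clock'],s['ee_pos'],s['contact_force'])
save('scene','s3.png');save('side','d3.png');save('wrist','w3.png')
print([(l,c,np.round(x['point']).tolist(),round(x['confidence'],2)) for l in ['flag_white_panel','flag_white_tab'] for c in ['scene','side','wrist'] for x in nets.landmark_of(c,l)[:2]])
inc([('w',20,0,125),('w',-55,0,125),('w',-55,0,80),('w',-38,0,80)])
```

```text
8.65 [583.94845409  -2.1637932   32.97972685] [ 0.68807861  0.99293999 -0.48638485]
[('flag_white_panel', 'scene', [545.0, 0.0, 79.0], 0.75), ('flag_white_panel', 'scene', [574.0, -132.0, 5.0], 0.3), ('flag_white_panel', 'side', [544.0, 4.0, 77.0], 0.4), ('flag_white_panel', 'wrist', [547.0, 4.0, 78.0], 0.52), ('flag_white_tab', 'scene', [568.0, -4.0, 33.0], 0.71), ('flag_white_tab', 'side', [570.0, -1.0, 35.0], 0.39), ('flag_white_tab', 'wrist', [602.0, -183.0, 49.0], 0.64)]
('w', 20, 0, 125) [-0.2, 0.6, -91.9] [-0.0, -0.0, -0.001]
('w', -55, 0, 125) [-75.2, 0.7, -91.9] [-0.0, -0.0, -0.001]
('w', -55, 0, 80) [-75.2, 0.7, -46.9] [-0.0, -0.0, -0.001]
('w', -38, 0, 80) [-58.2, 0.7, -46.9] [-0.0, -0.0, -0.001]
```

The panel is at about 58°. I'll hop to its near side and start the sweep.

Call:
servo_tool(
  increments=[0, 0, 0, -50, 0, 0, 0, 0, 0, 0, -92, 0, 0, 0, 0, -38, 1, -92, 0, 0, 0, 0, -78, 1, -92, 0, 0, 0, 0, -78, 1, -70, 0, 0, 0, 0, -78, 1, -47, 0, 0, 0, 0, -60, 1, -47, 0, 0, 0],
)

```text
clock: 9.98
ee_pos: [521.2, 0.6, 78.6]
eef_rot: [0.999, -0.032, -0.002, 0.0]
contact_force: [-0.1, 1.0, 0.3]
width: 0.5
grip_force: 0.0
```

Run:
```python
from h import *
s=ctrl.get_state(); print(s['clock'],s['ee_pos'],s['contact_force'])
inc([('w',-20,0,80),('w',0,0,80),('w',25,0,80),('w',38,0,68),('w',38,0,56)])
```

```text
9.975 [521.15095676   0.63536171  78.64644026] [-0.08279616  0.97761741  0.29204532]
('w', -20, 0, 80) [22.4, -0.6, -1.5] [0.001, 0.005, -0.0]
('w', 0, 0, 80) [42.4, -0.6, -1.6] [0.001, 0.005, -0.0]
('w', 25, 0, 80) [67.4, -0.6, -1.7] [0.001, 0.005, -0.0]
('w', 38, 0, 68) [80.5, -0.6, 10.2] [0.001, 0.005, -0.0]
('w', 38, 0, 56) [80.5, -0.6, 22.2] [0.001, 0.005, -0.0]
```

Call:
servo_tool(
  increments=[0, 19, -1, -1, 0, 0, 0, 0, 31, -1, -1, 0, 0, 0, 0, 43, -1, -1, 0, 0, 0, 0, 55, -1, -1, 0, 0, 0, 0, 67, -1, 1, 0, 0, 0, 0, 78, -1, 11, 0, 0, 0, 0, 78, -1, 18, 0, 0, 0, 0, 78, -1, 23, 0, 0, 0],
)

```text
clock: 10.98
ee_pos: [601.2, -3.4, 56.2]
eef_rot: [0.999, -0.033, -0.0, 0.0]
contact_force: [0.2, 0.3, -0.2]
width: 0.5
grip_force: 0.3
```

Run:
```python
from h import *
s=ctrl.get_state(); print(s['clock'],s['ee_pos'],s['contact_force'])
inc([('w',38,0,53),('w',38,0,50)])
```

```text
10.975 [601.15520543  -3.40264599  56.20470906] [ 0.2273377   0.34907669 -0.24114936]
('w', 38, 0, 53) [0.3, 0.5, 3.2] [0.0, 0.001, -0.001]
('w', 38, 0, 50) [0.3, 0.5, 6.2] [0.0, 0.001, -0.001]
```

Call:
servo_tool(
  increments=[0, 0, 0, 3, 0, 0, 0, 0, 0, 0, 5, 0, 0, 0, 0, 0, 0, 6, 0, 0, 0, 0, 0, 0, 6, 0, 0, 0],
)

```text
clock: 11.48
ee_pos: [601.2, -3.4, 52.5]
eef_rot: [0.999, -0.033, 0.0, -0.0]
contact_force: [-3.3, 0.2, 15.1]
width: 0.7
grip_force: 7.6
```

Call:
servo_tool(
  increments=[0, 0, 0, -50, 0, 0, 0, 0, 0, 0, -100, 0, 0, 0, 0, -60, 0, -140, 0, 0, 0, 0, -110, 0, -150, 0, 0, 0, 0, -110, 0, -150, 0, 0, 0],
)

```text
clock: 12.1
ee_pos: [488.0, 3.7, 202.4]
eef_rot: [0.999, -0.032, -0.0, -0.0]
contact_force: [-0.0, 0.6, 0.5]
width: 0.5
grip_force: 0.0
```

Run:
```python
from h import *
s=ctrl.get_state(); print(s['clock'],s['ee_pos'],s['contact_force'])
w=save('wrist','w4.png'); d=save('side','d4.png'); 
cv2.imwrite('pics/end.png',np.hstack([w[:,:480],cv2.resize(d[140:315,200:335],(320,420))])[:,:,::-1])
for l in ['flag_white_panel','flag_blue_panel','vial_white','vial_blue']:
  for c in ['wrist','side']: print(l,c,[(np.round(x['point']).tolist(),round(x['confidence'],2)) for x in nets.landmark_of(c,l)][:3])
```

```text
12.1 [487.9770143    3.72531528 202.43511029] [-0.02168503  0.55987922  0.4771537 ]
flag_white_panel wrist [([594.0, 2.0, 51.0], 0.59)]
flag_white_panel side [([595.0, -2.0, 47.0], 0.78), ([565.0, 0.0, 46.0], 0.46)]
flag_blue_panel wrist [([548.0, -189.0, 51.0], 0.59)]
flag_blue_panel side [([552.0, -187.0, 55.0], 0.91)]
vial_white wrist [([506.0, 120.0, -3.0], 0.81), ([678.0, 48.0, -2.0], 0.79), ([562.0, 62.0, 8.0], 0.6)]
vial_white side [([563.0, 57.0, 10.0], 0.5), ([506.0, 122.0, -2.0], 0.49), ([681.0, 55.0, -3.0], 0.49)]
vial_blue wrist [([570.0, -129.0, 8.0], 0.79), ([565.0, 1.0, -2.0], 0.23), ([582.0, -185.0, 6.0], 0.17)]
vial_blue side [([582.0, -188.0, -2.0], 0.45), ([573.0, -133.0, 13.0], 0.39)]
```

View pics/end.png

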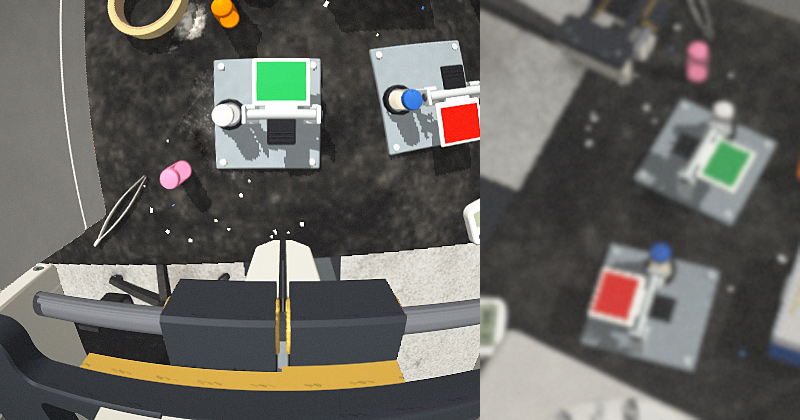

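The final view shows the white stand's flag flat with green up (281,82) and the blue stand's flag flat with red up (460,122). Both vials are standing and the robot is clear of everything.

```bash
python3 -c "
from h import *
print(ticket.hand_in())"
```

```text
the job is handed in; nothing more can be done
None
```

I flipped the blue-capped vial's flag flat to red, then the white-capped vial's flag flat to green, both by fingertip pushes; the vials still stand, and I handed the job in at about 12 s on the robot clock.

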